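# Make up an assay kit and a microscopy kit

### The arm

A 6-joint arm with a two-finger parallel gripper is mounted at the origin on the work surface; the furniture and walls round the work are solid. World frame = base frame: x ahead of the robot, y to its left, z up, the work surface at z = 0. Lengths are in mm, angles in degrees, forces in N, time in s.
With the tool pointing down it reaches from about 300 to 850 mm from the base axis. Payload 4.2 kg.
Tool frame: the origin (TCP) lies midway between the tips of the shut fingers; the grasp point (between the pads) lies 19 mm behind it; z points along the fingers, y is the line along which they close (so a half turn about z gives the same grasp; the last joint's range is limited). The gripper opens to 91 mm and grips with 3 to 60 N. Pads are 32 mm wide; open, the fingers measure 118 mm over their backs; the gripper's body (76 mm by 178 mm) begins 60 mm behind the grasp point.
Start: joints at [-76.948, 18.312, 89.639, -0, 72.044, -1.146], TCP at [141.034, -557.452, 213.976] pointing down, gripper open.
Joint ranges: [-177.97, 177.97], [-48.28, 115.42], [12.27, 149.76], [-77.06, 257.06], [2.81, 150.46], [-146.56, 146.56]. Speed limits (degrees/s): [147.25, 147.25, 180, 180, 180, 180].

### API

Orientations are given as [roll, pitch, yaw] about the fixed x, y, z axes, in that order (R = Rz(yaw) Ry(pitch) Rx(roll)).
In Python, from workcell import env gives the robot as it stands.
- The arm moves only by the tool jog_arm, never from a script. Its argument "steps" is one flat list of numbers, 5 for each row, row after row: the closure, from 0 (fully open) to 1 (shut), then the shift along the tool's x, y, z in cm, then the turn about the tool's z in degrees. A call has 1 to 20 rows; each row is the pose to reach, as a shift and turn from the pose commanded when the call began, along the tool's axes at that moment; what a row does not reach only later rows make up. A row lasts 1/10 s, in which the tool goes at most 50 mm and 8.59 degrees, less where a joint would pass 70% of its speed; a pose out of reach is approached as far as the arm can. A call with a gripper value outside its range is refused whole. The fingers move at their own pace and stop on an object; "force" is the grip in N (left out, the last holds). Time passes only in rows, so rows that repeat a pose let the fingers close. It gives the time, the measured TCP pose, the force and the opening at its end, in the units of the state.
- env.state(): the state, without advancing time (a new reading comes with each control period).
- env.grab_frame(name): name is "side" or "top"; returns the picture (420x560x3 uint8, red, green, blue); there is no depth.
- env.camera_params(name): a dict with "fx", "fy", "cx", "cy" (pixels), "k1" (the pictures are not rectified: a ray, as slopes to the right and down, at radius r is drawn at 1 + k1 r^2 times it, then the intrinsics apply), "R" (3x3) and "t" (3): a world point X has camera coordinates R X + t. Camera axes: x right, y down, z forward; pixel columns grow to the right and rows downward; lengths in mm; the calibration is good to about 2 mm. A picture is of the moment at which its call begins. camera_params takes no time and is no camera call.
- env.job_done(): hands the job in, once; it reports no verdict.
The state is a dict: "time_s": time; "qpos": joint angles; "qvel": joint speeds; "effort": joint torques, N m; "ee_pos": TCP position; "ee_rot": TCP orientation; "force": force on the tool from outside, world axes, zero at the start; "torque": the same for the moment, N m; "gripper_width": finger opening in mm.
Only numpy, scipy, OpenCV 4.12 (cv2) and the standard library are available. Lean on these libraries where they do the work, as an engineer would, in place of code of your own. Each camera call takes 0.05 s, during which the arm holds its last target. There are 200 camera calls.

### The job

Make up the two kits from the stock on the right of the counter: the squarish reagent bottle, the wide control bottle and the timer go into the larger, three-pocket tray, the coverslip carton and the narrow dropper bottle into the two-pocket tray, each seated down on the floor of the pocket cut to its shape. Keep the bottles upright the whole time, and do not disturb the brown bottle or the stapler.

Things in the scene. Friction and masses are not known exactly. Their poses are not given: they have to be found in the camera images.
- assay_tray: Fixed grey-rimmed tray of dark foam, 170 x 172 mm, top 24 mm up. Origin under its centre, z up. Three pockets, centres in tray x, y (mm): oblong 66 (x) x 50 (y) at (-38, 47) for the reagent bottle, its 56 mm side along tray x, either way round; round, 50 across, at (44, 47) for the control bottle; square 70 at (0, -38) for the timer. Floors 4, 4 and 17 mm above the counter (20, 20 and 7 deep).
- slide_tray: Fixed grey-rimmed tray of dark foam, 164 (x) x 122 (y) mm, top 24 mm up. Origin under its centre, z up. Two pockets, centres in tray x, y (mm): oblong 68 (x) x 93 (y) at (-33, 0), floor 10 mm above the counter (14 deep), for the coverslip carton, either way round; round, 36 across, at (45, 0), floor at 4 mm (20 deep), for the dropper bottle.
- reagent_bottle: Loose. Origin: on its underside, about the middle (2.5 mm from the middle of the body along -x), z up. Squarish white plastic reagent bottle with a round screw cap: body 39 mm (x, from -17 to +22 mm) by 56 mm (y), 68 mm high; cap 26 mm across at (+3, -10) mm, top at 88 mm. Grasp the body across its 39 mm side (along x). 42 to 84 g.
- control_bottle: Loose. Origin: centre of its underside, z up. The wider of the two small white round bottles: diameter 42 mm, body upright-sided to about 45 mm, cap 22 mm across, top at 62 mm. 42 to 84 g.
- dropper_bottle: Loose. Origin: centre of its underside, z up. The narrow small white round bottle: diameter 28 mm, cap 15 mm across, top at 58 mm. 42 to 84 g.
- coverslip_carton: Loose. Origin: centre of its underside, z up. Small white flat carton lying flat, 60 mm (x) by 85 mm (y), 34 mm high. Grasp across 60 mm (along x). 42 to 84 g.
- timer: Loose. Origin: centre of its underside, z up. Flat square white digital timer with a small display and two buttons, 62 x 62 mm, body 16 mm high (18 mm over the buttons). 42 to 84 g.
- amber_bottle: Brown glass bottle with a black cap, diameter 60 mm, 118 mm high, standing at the left of the work. Not part of a kit; leave it. Origin: centre of its underside.
- stapler: Red and black stapler, 118 x 32 mm, 46 mm high, at the far left. Leave it. Origin: centre of its underside.
There are look-alikes about, which are no part of the job. What is shaped like the control_bottle but orange is not meant.

How it is judged:
By the outcome, as a careful person would: the job done as asked, in the order asked, and still so for the second after the job is handed in, with the robot touching nothing.
It also fails if it takes over 128 s, if anything falls off the work surface, if the arm or the gripper's body presses on something with over 40 N, if the wrist force passes 120 N, or if a joint passes its speed limit or range.

## Working session

There is one attempt and no reset: what is moved stays moved. The work goes in short steps, Python scripts to look and compute and a tool call to move; the robot and the scene stay as the last step left them, time stands still between calls to the robot, and variables do not carry over. Pictures are saved under pics/ and viewed, on a budget of 14 in all, crops included, one or two more only if the job needs it, and the job is handed in when it is done.

Besides the shell and the picture viewer there is one more tool, called after "Request:" by a JSON object that holds its "fn" and its "kwargs", one argument or row to a line. jog_arm: Moves the arm, as the interface text tells. Its arguments: {"type":"object","properties":{"steps":{"type":"array","items":{"type":"number"}},"force":{"type":"number"}},"required":["steps"]}

```bash
ls; mkdir -p pics; python3 - <<'E'
from workcell import env
import cv2
for n in("top","side"):
    cv2.imwrite(f"pics/{n}0.png",env.grab_frame(n)[:,:,::-1]); print(n,env.camera_params(n))
print(env.state())
E
```

```text
pics
top {'fx': 381.79542146028444, 'fy': 381.79542146028444, 'cx': 280.0591400475411, 'cy': 210.90998742800525, 'k1': -0.06368551104523745, 'R': array([[ 0.09722535, -0.99525304, -0.00431555],
       [-0.97507764, -0.0943838 , -0.20078669],
       [ 0.19942625,  0.02372955, -0.97962548]]), 't': array([  49.13333773,  523.59670193, 1035.47105173])}
side {'fx': 529.8803100450034, 'fy': 529.8803100450034, 'cx': 281.2866621418139, 'cy': 207.989524686739, 'k1': -0.18122950845678937, 'R': array([[ 0.99920863,  0.03950822,  0.00460606],
       [ 0.02390551, -0.5039377 , -0.86340913],
       [-0.03179059,  0.86283596, -0.50448336]]), 't': array([-513.6475165 ,   54.75553861, 1444.84886916])}
{'time_s': 0.1, 'qpos': array([-7.69481669e+01,  1.83466239e+01,  8.96980600e+01, -6.51491381e-05,
        7.20439392e+01, -1.14759898e+00]), 'qvel': array([-0.00920552, -0.14121691, -0.12703489, -0.02032869, -0.00326196,
        0.02697164]), 'effort': array([-1.12160117e-04, -4.13332915e+01, -2.32510489e+01,  7.29443366e-02,
        4.21909627e-02, -5.93289769e-05]), 'ee_pos': array([ 140.93035789, -557.00568349,  213.22711858]), 'ee_rot': array([-1.79911393e+02, -1.71301360e-03,  1.41994509e+01]), 'force': array([-0.42545185, -0.68038181,  0.68989536]), 'torque': array([ 0.00733806,  0.02816698, -0.01381501]), 'gripper_width': 91.02849901382444}
```

View pics/top0.png

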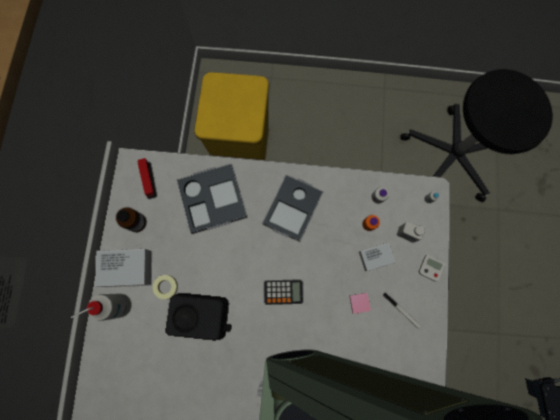

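View pics/side0.png

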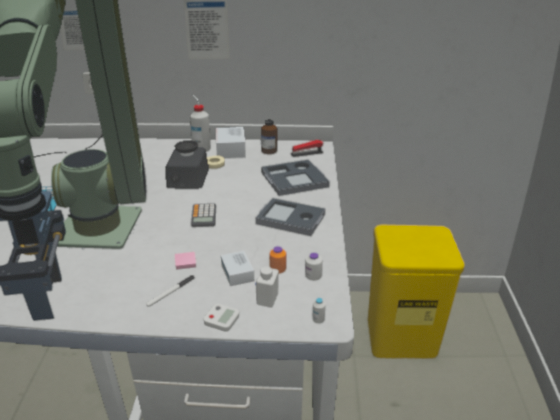

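Top view, stock on the right:
- Control bottle: white with a purple cap at (381,194). Its look-alike is the orange bottle at (371,223).
- Dropper: teal cap at (433,197).
- Reagent bottle: (413,231).
- Carton: (377,257). Its look-alike is the big carton at (123,266).
- Timer: (431,267). Its look-alikes are the calculator at (283,292) and the pink pad at (360,303).
- Trays: assay at (212,198), slide at (293,208).

Next I'll take close crops of the stock and the trays.

```bash
python3 - <<'E'
import cv2
a=cv2.imread("pics/top0.png")
cv2.imwrite("pics/c1.png",cv2.resize(a[180:285,350:450],None,fx=5.7,fy=5.7,interpolation=cv2.INTER_CUBIC))
cv2.imwrite("pics/c2.png",cv2.resize(a[158:248,170:330],None,fx=5,fy=5,interpolation=cv2.INTER_CUBIC))
b=cv2.imread("pics/side0.png")
cv2.imwrite("pics/c3.png",cv2.resize(b[235:335,200:335],None,fx=5.9,fy=5.9,interpolation=cv2.INTER_CUBIC))
E
```

```text
(no output)
```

View pics/c1.png

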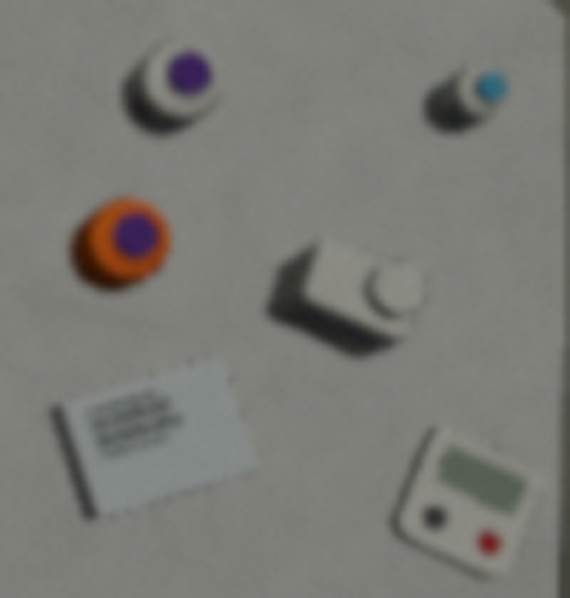

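View pics/c2.png

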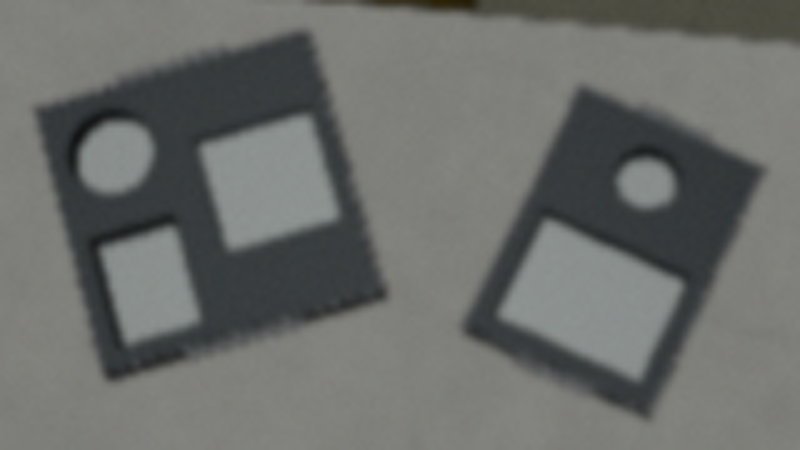

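View pics/c3.png

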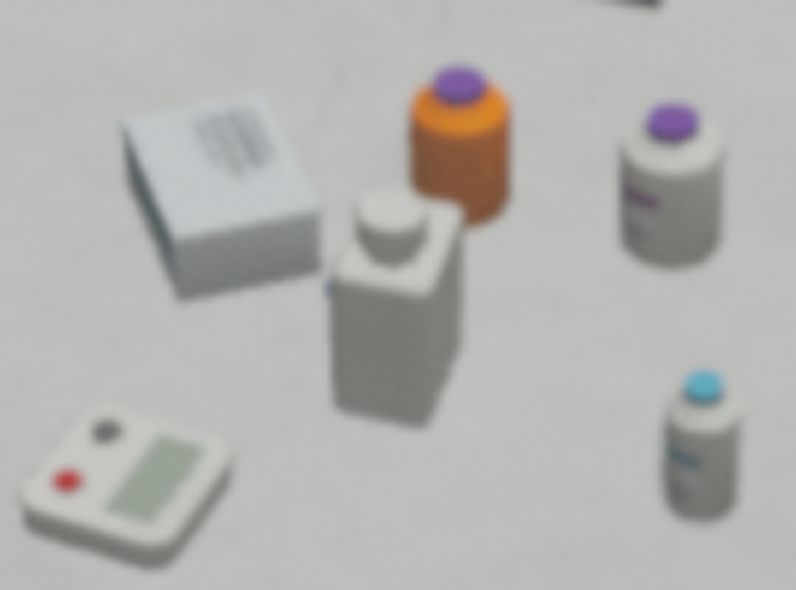

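```bash
python3 - <<'E'
import cv2
b=cv2.imread("pics/side0.png")
cv2.imwrite("pics/c4.png",cv2.resize(b[155:235,250:335],None,fx=7,fy=7,interpolation=cv2.INTER_CUBIC))
E
```

```text
(no output)
```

View pics/c4.png

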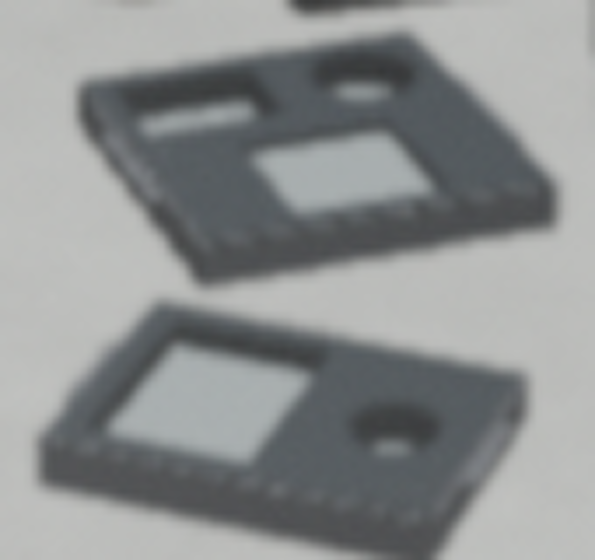

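The choices match the description: the white control bottle has a purple cap, and the orange one beside it is left alone. Both tray outlines are clear in both views. I'll fit all the poses using both cameras.

```bash
cat >h.py <<'E'
import numpy as np
from workcell import env
from scipy.optimize import least_squares
P={n:env.camera_params(n) for n in("top","side")}
OFF={"c1":("top",350,180,5.7),"c2":("top",170,158,5),"c3":("side",200,235,5.9),"c4":("side",250,155,7)}
def proj(n,X):
    p=P[n];c=np.asarray(X)@np.array(p["R"]).T+p["t"];s=c[:,:2]/c[:,2:];s=s*(1+p["k1"]*(s**2).sum(1,keepdims=True))
    return s*[p["fx"],p["fy"]]+[p["cx"],p["cy"]]
def full(c,uv):
    n,x,y,s=OFF[c];return n,(np.asarray(uv,float)+.5)/s-.5+[x,y]
def fit(obs,x0,yaw=True):
    # obs: list of (cam, pix Nx2, local Nx3)
    def res(v):
        a=np.radians(v[2]) if yaw else 0;R=np.array([[np.cos(a),-np.sin(a),0],[np.sin(a),np.cos(a),0],[0,0,1]])
        return np.concatenate([(proj(n,np.asarray(L)@R.T+[v[0],v[1],0])-u).ravel() for n,u,L in obs])
    r=least_squares(res,x0,x_scale=[10,10,5] if yaw else [10,10],loss="soft_l1");return r.x,np.abs(res(r.x)).max()
def both(name,obs,x0,yaw=True):
    for k in (obs,[o for o in obs if o[0]=="top"],[o for o in obs if o[0]=="side"]):
        if k: 
            x,e=fit(k,x0,yaw);print(name,np.round(x,1),"maxres px %.1f"%e)
E
cat >m.py <<'E'
from h import *
def O(c,pts,L): n,u=full(c,pts);return n,u,L
rc=lambda a,b,z:[(a,b,z),(a,-b,z),(-a,-b,z),(-a,b,z)]
both("assay",[O("c2",[(38,107),(310,32),(386,296),(108,380)],rc(85,86,24)),O("c4",[(408,38),(555,190),(200,243),(83,88)],rc(85,86,24))],[600,150,15])
both("slide",[O("c2",[(580,88),(765,168),(650,416),(466,330)],rc(82,61,24)),O("c4",[(525,378),(437,515),(42,440),(165,305)],rc(82,61,24))],[600,0,-25])
for n,a,b,z in(("control",(189,73),(674,122),62),("orange",(137,236),(460,84),62),("dropper",(491,87),(704,384),58),("reagcap",(397,289),(392,210),88)):
    both(n,[O("c1",[a],[(0,0,z)]),O("c3",[b],[(0,0,z)])],[600,-300],False)
both("timer",[O("c1",[(437,432),(540,485),(490,575),(398,525)],[(31,31,16),(31,-31,16),(-31,-31,16),(-31,31,16)]),O("c3",[(95,405),(232,460),(160,560),(22,500)],[(-31,31,16),(31,31,16),(31,-31,16),(-31,-31,16)])],[550,-450,-25])
# carton long side (y) runs along image horizontal in top => world y
both("carton",[O("c1",[(62,405),(222,358),(256,464),(97,515)],[(-0+30,42.5,34),(30,-42.5,34),(-30,-42.5,34),(-30,42.5,34)]),O("c3",[(125,125),(258,95),(320,210),(180,237)],[(-30,42.5,34),(30,42.5,34),(30,-42.5,34),(-30,-42.5,34)])],[550,-350,15])
# reagent: cap at local y=-10 -> world -y side
both("reagent",[O("c1",[(397,289),(318,240),(302,297),(408,338)],[(3,-10,88),(22,28,68),(-17,28,68),(-17,-28,68)]),O("c3",[(392,210),(463,208),(430,293),(333,272),(430,425),(335,405)],[(3,-10,88),(22,28,68),(22,-28,68),(-17,-28,68),(22,-28,0),(-17,-28,0)])],[550,-400,-20])
n,u=("top",np.array([[130.,219]]))
both("amber",[(n,u,[(0,0,118)])],[700,300],False)
E
python3 m.py
```

```text
assay [542.  306.1  22.2] maxres px 1.4
assay [541.9 305.7  22.2] maxres px 0.7
assay [542.2 308.   22.2] maxres px 1.2
slide [537.7  65.  -19.3] maxres px 1.9
slide [536.7  64.4 -19.3] maxres px 0.9
slide [538.9  67.4 -19.5] maxres px 1.4
control [ 597.  -188.2] maxres px 0.1
control [ 596.9 -188.4] maxres px 0.0
control [ 597.1 -187.9] maxres px 0.0
orange [ 511.3 -165.9] maxres px 0.1
orange [ 511.1 -166.1] maxres px 0.0
orange [ 511.4 -165.4] maxres px 0.0
dropper [ 606.  -343.1] maxres px 0.2
dropper [ 605.9 -343.7] maxres px 0.0
dropper [ 606.1 -342.4] maxres px 0.0
reagcap [ 492.  -286.5] maxres px 0.5
reagcap [ 492.  -287.5] maxres px 0.0
reagcap [ 492.  -284.8] maxres px 0.0
timer [ 399.2 -353.7  -22.9] maxres px 2.4
timer [ 398.  -350.4  -24.9] maxres px 2.6
timer [ 399.7 -355.9  -22.7] maxres px 2.3
carton [ 416.4 -188.1   22.3] maxres px 1.0
carton [ 416.8 -188.8   21.5] maxres px 0.9
carton [ 416.  -186.8   22.9] maxres px 0.7
reagent [ 491.9 -275.7  -12.4] maxres px 2.2
reagent [ 493.1 -277.4  -12.6] maxres px 1.6
reagent [ 491.2 -273.1  -11.6] maxres px 1.5
amber [442.  498.9] maxres px 0.0
amber [442.  498.9] maxres px 0.0
```

The two cameras agree to about 2 mm, and the recovered sizes fit. I'll work out the jog shifts for the whole sequence, with waypoints as world TCP and yaw.

```bash
cat >plan.py <<'E'
import numpy as np
def d(p,q):  # shift cm in tool axes (tool down), turn deg (tool z is down => -dyaw)
    a=np.radians(p[3]);e=np.subtract(q,p)
    return [round(v,2) for v in ((e[0]*np.cos(a)+e[1]*np.sin(a))/10,(e[0]*np.sin(a)-e[1]*np.cos(a))/10,-e[2]/10,-e[3])]
def loc(o,yaw,p):
    a=np.radians(yaw);return [o[0]+p[0]*np.cos(a)-p[1]*np.sin(a),o[1]+p[0]*np.sin(a)+p[1]*np.cos(a)]
A=(542,306.3);S=(537.8,65.3);ya,ys=22.2,-19.3
items=[("reagent",(494.3,-276.2),77.6,38,loc(A,ya,(-38,47)),22.2,4,22.2-0),
("control",(597,-188.2),22.2,24,loc(A,ya,(44,47)),22.2,4,0),
("timer",(399.3,-353.5),66.5,8,loc(A,ya,(0,-38)),112.2,17,0),
("carton",(416.4,-188),112.3,18,loc(S,ys,(-33,0)),70.7,10,0),
("dropper",(606,-343),-19.3,23,loc(S,ys,(45,0)),-19.3,4,0)]
if __name__=="__main__":
    p=(141.03,-557.45,213.98,14.2)
    for n,s,y,h,t,yt,f,_ in items:
        for lab,q in (("above",(*s,190,y)),("down",(*s,h,y)),("lift",(*s,190,y)),("carry",(*t,190,yt)),("pre",(*t,h+30,yt)),("lower",(*t,h+f+1.5,yt)),("up",(*t,190,yt))):
            print(n,lab,np.round(q,1).tolist(),d(p,q));p=q
E
python3 plan.py
```

```text
reagent above [494.3, -276.2, 190.0, 77.6] [np.float64(41.15), np.float64(-18.6), np.float64(2.4), np.float64(-63.4)]
reagent down [494.3, -276.2, 38.0, 77.6] [np.float64(0.0), np.float64(0.0), np.float64(15.2), np.float64(-0.0)]
reagent lift [494.3, -276.2, 190.0, 77.6] [np.float64(0.0), np.float64(0.0), np.float64(-15.2), np.float64(-0.0)]
reagent carry [489.1, 335.5, 190.0, 22.2] [np.float64(59.63), np.float64(-13.65), np.float64(-0.0), np.float64(55.4)]
reagent pre [489.1, 335.5, 68.0, 22.2] [np.float64(0.0), np.float64(0.0), np.float64(12.2), np.float64(-0.0)]
reagent lower [489.1, 335.5, 43.5, 22.2] [np.float64(0.0), np.float64(0.0), np.float64(2.45), np.float64(-0.0)]
reagent up [489.1, 335.5, 190.0, 22.2] [np.float64(0.0), np.float64(0.0), np.float64(-14.65), np.float64(-0.0)]
control above [597.0, -188.2, 190.0, 22.2] [np.float64(-9.79), np.float64(52.56), np.float64(-0.0), np.float64(-0.0)]
control down [597.0, -188.2, 24.0, 22.2] [np.float64(0.0), np.float64(0.0), np.float64(16.6), np.float64(-0.0)]
control lift [597.0, -188.2, 190.0, 22.2] [np.float64(0.0), np.float64(0.0
[... 2172 characters left out ...]
float64(90.0)]
dropper down [606.0, -343.0, 23.0, -19.3] [np.float64(0.0), np.float64(-0.0), np.float64(16.7), np.float64(-0.0)]
dropper lift [606.0, -343.0, 190.0, -19.3] [np.float64(0.0), np.float64(-0.0), np.float64(-16.7), np.float64(-0.0)]
dropper carry [580.3, 50.4, 190.0, -19.3] [np.float64(-15.43), np.float64(-36.28), np.float64(-0.0), np.float64(-0.0)]
dropper pre [580.3, 50.4, 53.0, -19.3] [np.float64(0.0), np.float64(-0.0), np.float64(13.7), np.float64(-0.0)]
dropper lower [580.3, 50.4, 28.5, -19.3] [np.float64(0.0), np.float64(-0.0), np.float64(2.45), np.float64(-0.0)]
dropper up [580.3, 50.4, 190.0, -19.3] [np.float64(0.0), np.float64(-0.0), np.float64(-16.15), np.float64(-0.0)]
```

Request:
{"fn": "jog_arm", "kwargs": {
  "steps": [0, 41.15, -18.6, 2.4, -63.4, 0, 41.15, -18.6, 2.4, -63.4, 0, 41.15, -18.6, 2.4, -63.4, 0, 41.15, -18.6, 2.4, -63.4, 0, 41.15, -18.6, 2.4, -63.4, 0, 41.15, -18.6, 2.4, -63.4, 0, 41.15, -18.6, 2.4, -63.4, 0, 41.15, -18.6, 2.4, -63.4, 0, 41.15, -18.6, 2.4, -63.4, 0, 41.15, -18.6, 2.4, -63.4, 0, 41.15, -18.6, 2.4, -63.4, 0, 41.15, -18.6, 2.4, -63.4, 0, 41.15, -18.6, 2.4, -63.4],
  "force": 20
}}

```text
time_s: 1.4
ee_pos: [493.2, -277.2, 190.0]
ee_rot: [-180.0, 0.0, 77.5]
force: [-1.0, -0.7, 0.3]
gripper_width: 91.3
```

Request:
{"fn": "jog_arm", "kwargs": {
  "steps": [0, 0, 0, 4, 0, 0, 0, 0, 8, 0, 0, 0, 0, 11, 0, 0, 0, 0, 13.5, 0, 0, 0, 0, 15.2, 0, 0, 0, 0, 15.2, 0, 0, 0, 0, 15.2, 0, 1, 0, 0, 15.2, 0, 1, 0, 0, 15.2, 0, 1, 0, 0, 15.2, 0, 1, 0, 0, 15.2, 0, 1, 0, 0, 15.2, 0, 1, 0, 0, 15.2, 0, 1, 0, 0, 15.2, 0, 1, 0, 0, 15.2, 0, 1, 0, 0, 15.2, 0]
}}

```text
time_s: 3.0
ee_pos: [494.4, -276.2, 37.9]
ee_rot: [-180.0, 0.0, 77.6]
force: [-0.7, -0.1, -0.3]
gripper_width: 37.3
```

Request:
{"fn": "jog_arm", "kwargs": {
  "steps": [1, 0, 0, -2, 0, 1, 0, 0, -6, 0, 1, 0, 0, -10, 0, 1, 0, 0, -13, 0, 1, 2, -0.4, -15.2, 2, 1, 6, -1.4, -15.2, 6, 1, 10, -2.3, -15.2, 10, 1, 14, -3.2, -15.2, 14, 1, 18, -4.1, -15.2, 18, 1, 22, -5.0, -15.2, 22, 1, 26, -5.9, -15.2, 26, 1, 30, -6.8, -15.2, 30, 1, 34, -7.8, -15.2, 34, 1, 38, -8.7, -15.2, 38, 1, 42, -9.6, -15.2, 42, 1, 46, -10.5, -15.2, 46, 1, 50, -11.4, -15.2, 50, 1, 54, -12.3, -15.2, 54, 1, 57.5, -13.1, -15.2, 55.4, 1, 59.63, -13.65, -15.2, 55.4]
}}

```text
time_s: 5.0
ee_pos: [488.6, 338.1, 189.4]
ee_rot: [-180.0, 0.0, 22.3]
force: [0.8, 0.4, -0.7]
gripper_width: 37.3
```

Request:
{"fn": "jog_arm", "kwargs": {
  "steps": [1, 0, 0, 0, 0, 1, 0, 0, 3, 0, 1, 0, 0, 6, 0, 1, 0, 0, 9, 0, 1, 0, 0, 12.2, 0, 1, 0, 0, 12.2, 0, 1, 0, 0, 12.2, 0, 1, 0, 0, 12.2, 0]
}}

```text
time_s: 5.8
ee_pos: [490.4, 335.8, 69.8]
ee_rot: [-180.0, -0.2, 22.2]
force: [-0.1, 0.8, -0.8]
gripper_width: 37.8
```

```bash
python3 - <<'E'
from h import *
from plan import A,ya,loc
import cv2
a=env.grab_frame("top")[:,:,::-1];b=env.grab_frame("side")[:,:,::-1]
print(env.state()["ee_pos"],env.state()["ee_rot"],env.state()["gripper_width"])
f=lambda i,x,y:cv2.resize(i[y:y+100,x:x+130],None,fx=4.5,fy=4.5,interpolation=cv2.INTER_CUBIC)[:300*2]
A_=cv2.resize(a[150:250,140:270],(390*1,300),interpolation=3)
B_=cv2.resize(b[110:210,240:370],(390,300),interpolation=3)
cv2.imwrite("pics/r1.png",np.hstack([A_,B_]))
E
```

```text
[490.23987255 335.98628843  69.87090826] [-179.97085905   -0.20640246   22.19111729] 37.48509342379036
```

View pics/r1.png

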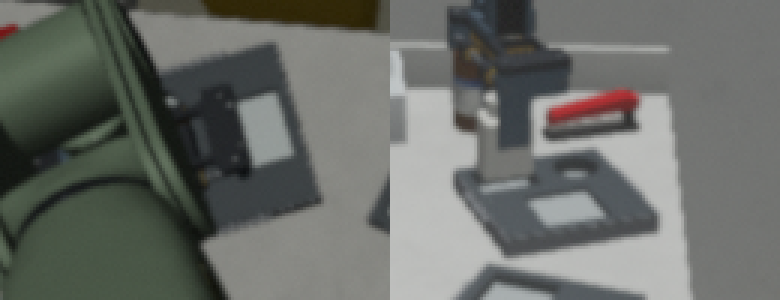

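The bottle is upright and held over the oblong pocket; in the side half its base is at about (505,185). I'll lower it slowly and watch the force.

Request:
{"fn": "jog_arm", "kwargs": {
  "steps": [1, 0, 0, 0.8, 0, 1, 0, 0, 1.6, 0, 1, 0, 0, 2.2, 0, 1, 0, 0, 2.45, 0, 1, 0, 0, 2.45, 0, 1, 0, 0, 2.45, 0, 1, 0, 0, 2.45, 0]
}}

```text
time_s: 6.6
ee_pos: [489.3, 335.6, 43.6]
ee_rot: [180.0, -0.0, 22.2]
force: [-0.1, -0.7, -0.4]
gripper_width: 38.0
```

Request:
{"fn": "jog_arm", "kwargs": {
  "steps": [1, 0, 0, 0.15, 0, 1, 0, 0, 0.15, 0, 1, 0, 0, 0.15, 0, 0.3, 0, 0, 0.15, 0, 0.3, 0, 0, 0.15, 0, 0.3, 0, 0, 0.15, 0, 0.3, 0, 0, 0.15, 0, 0.3, 0, 0, 0.15, 0, 0.3, 0, 0, -3, 0, 0.3, 0, 0, -7, 0, 0.3, 0, 0, -11, 0, 0.3, 0, 0, -14.65, 0, 0.3, 0, 0, -14.65, 0]
}}

```text
time_s: 7.9
ee_pos: [491.8, 337.3, 196.0]
ee_rot: [-179.9, -0.7, 22.2]
force: [0.8, -0.6, 0.5]
gripper_width: 63.7
```

Request:
{"fn": "jog_arm", "kwargs": {
  "steps": [0, -9.79, 52.56, 0, 0, 0, -9.79, 52.56, 0, 0, 0, -9.79, 52.56, 0, 0, 0, -9.79, 52.56, 0, 0, 0, -9.79, 52.56, 0, 0, 0, -9.79, 52.56, 0, 0, 0, -9.79, 52.56, 0, 0, 0, -9.79, 52.56, 0, 0, 0, -9.79, 52.56, 0, 0, 0, -9.79, 52.56, 0, 0, 0, -9.79, 52.56, 0, 0, 0, -9.79, 52.56, 0, 0, 0, -9.79, 52.56, 0, 0, 0, -9.79, 52.56, 0, 0, 0, -9.79, 52.56, 0, 0]
}}

```text
time_s: 9.4
ee_pos: [596.8, -186.7, 189.9]
ee_rot: [-180.0, 0.0, 22.3]
force: [-0.1, -0.1, 0.3]
gripper_width: 91.2
```

Request:
{"fn": "jog_arm", "kwargs": {
  "steps": [0, 0, 0, 4, 0, 0, 0, 0, 8, 0, 0, 0, 0, 12, 0, 0, 0, 0, 15, 0, 0, 0, 0, 16.6, 0, 0, 0, 0, 16.6, 0, 0, 0, 0, 16.6, 0, 1, 0, 0, 16.6, 0, 1, 0, 0, 16.6, 0, 1, 0, 0, 16.6, 0, 1, 0, 0, 16.6, 0, 1, 0, 0, 16.6, 0, 1, 0, 0, 16.6, 0, 1, 0, 0, 16.6, 0, 1, 0, 0, 16.6, 0, 1, 0, 0, 16.6, 0]
}}

```text
time_s: 11.0
ee_pos: [597.0, -188.2, 24.0]
ee_rot: [180.0, 0.0, 22.2]
force: [0.9, -0.8, 0.7]
gripper_width: 40.6
```

```bash
python3 - <<'E'
from h import *
import cv2
a=env.grab_frame("top")[:,:,::-1];b=env.grab_frame("side")[:,:,::-1]
print(env.state()["ee_pos"],env.state()["gripper_width"])
A_=cv2.resize(a[150:250,140:270],(390*1,300),interpolation=3)
B_=cv2.resize(b[120:220,240:370],(390,300),interpolation=3)
cv2.imwrite("pics/r2.png",np.hstack([A_,B_]))
E
```

```text
[ 597.03454215 -188.18646762   23.97498614] 40.83676249186007
```

View pics/r2.png

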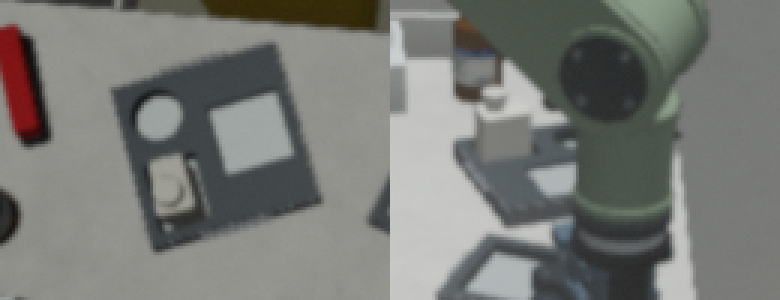

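The reagent bottle is upright in its oblong pocket, with its cap at about (197,212) in the top frame. The control bottle is gripped at 40.8 mm, close to its 42 mm. I'll carry it across.

Request:
{"fn": "jog_arm", "kwargs": {
  "steps": [1, 0, 0, -2, 0, 1, 0, 0, -6, 0, 1, 0, 0, -10, 0, 1, 0, 0, -14, 0, 1, 0.7, -2, -16.6, 0, 1, 2.1, -6, -16.6, 0, 1, 3.4, -10, -16.6, 0, 1, 4.8, -14, -16.6, 0, 1, 6.2, -18, -16.6, 0, 1, 7.5, -22, -16.6, 0, 1, 8.9, -26, -16.6, 0, 1, 10.3, -30, -16.6, 0, 1, 11.6, -34, -16.6, 0, 1, 13, -38, -16.6, 0, 1, 14.4, -42, -16.6, 0, 1, 15.7, -46, -16.6, 0, 1, 17.1, -50, -16.6, 0, 1, 17.99, -52.56, -16.6, 0, 1, 17.99, -52.56, -16.6, 0, 1, 17.99, -52.56, -16.6, 0]
}}

```text
time_s: 13.1
ee_pos: [564.6, 366.6, 189.3]
ee_rot: [179.9, 0.1, 22.3]
force: [1.0, -0.8, -0.6]
gripper_width: 40.7
```

Request:
{"fn": "jog_arm", "kwargs": {
  "steps": [1, 0, 0, 3, 0, 1, 0, 0, 6, 0, 1, 0, 0, 9, 0, 1, 0, 0, 12, 0, 1, 0, 0, 13.6, 0, 1, 0, 0, 13.6, 0, 1, 0, 0, 13.6, 0, 1, 0, 0, 14.4, 0, 1, 0, 0, 15.2, 0, 1, 0, 0, 15.8, 0, 1, 0, 0, 16.05, 0, 1, 0, 0, 16.05, 0, 1, 0, 0, 16.05, 0]
}}

```text
time_s: 14.4
ee_pos: [565.1, 366.6, 29.5]
ee_rot: [180.0, -0.0, 22.2]
force: [-0.1, -0.9, -0.9]
gripper_width: 40.5
```

Smooth, with no contact force. I'll set it down, release, and go on to the timer.

Request:
{"fn": "jog_arm", "kwargs": {
  "steps": [1, 0, 0, 0.15, 0, 1, 0, 0, 0.15, 0, 1, 0, 0, 0.15, 0, 0.3, 0, 0, 0.15, 0, 0.3, 0, 0, 0.15, 0, 0.3, 0, 0, 0.15, 0, 0.3, 0, 0, 0.15, 0, 0.3, 0, 0, 0.15, 0, 0.3, 0, 0, -3, 0, 0.3, 0, 0, -7, 0, 0.3, 0, 0, -11, 0, 0.3, 0, 0, -16.05, 0, 0.3, 0, 0, -16.05, 0]
}}

```text
time_s: 15.7
ee_pos: [568.5, 368.6, 198.5]
ee_rot: [-179.8, -0.9, 22.2]
force: [-0.3, 0.1, 0.2]
gripper_width: 64.2
```

Request:
{"fn": "jog_arm", "kwargs": {
  "steps": [0, -42.54, 60.4, 0, -44.3, 0, -42.54, 60.4, 0, -44.3, 0, -42.54, 60.4, 0, -44.3, 0, -42.54, 60.4, 0, -44.3, 0, -42.54, 60.4, 0, -44.3, 0, -42.54, 60.4, 0, -44.3, 0, -42.54, 60.4, 0, -44.3, 0, -42.54, 60.4, 0, -44.3, 0, -42.54, 60.4, 0, -44.3, 0, -42.54, 60.4, 0, -44.3, 0, -42.54, 60.4, 0, -44.3, 0, -42.54, 60.4, 0, -44.3, 0, -42.54, 60.4, 0, -44.3, 0, -42.54, 60.4, 0, -44.3, 0, -42.54, 60.4, 0, -44.3, 0, -42.54, 60.4, 0, -44.3, 0, -42.54, 60.4, 0, -44.3, 0, -42.54, 60.4, 0, -44.3, 0, -42.54, 60.4, 0, -44.3, 0, -42.54, 60.4, 0, -44.3]
}}

```text
time_s: 17.7
ee_pos: [399.8, -352.3, 190.1]
ee_rot: [180.0, -0.0, 66.6]
force: [0.7, -0.0, 0.5]
gripper_width: 91.0
```

```bash
python3 - <<'E'
from h import *
import cv2
a=env.grab_frame("top")[:,:,::-1];b=env.grab_frame("side")[:,:,::-1]
print(env.state()["ee_pos"],env.state()["ee_rot"])
A_=cv2.resize(a[165:245,160:240],(400,400),interpolation=3)
B_=cv2.resize(b[140:220,255:335],(400,400),interpolation=3)
cv2.imwrite("pics/r3.png",np.hstack([A_,B_]))
E
```

```text
[ 399.69299822 -352.65583082  190.14968794] [1.79984596e+02 5.62655975e-03 6.65789804e+01]
```

View pics/r3.png

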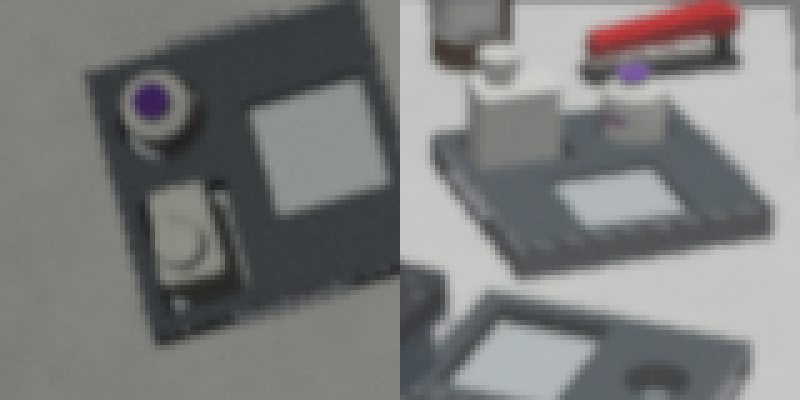

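The control bottle, with its purple cap at about (190,185) top and (302,154) side, and the reagent bottle both look upright in their pockets. Now the timer.

Request:
{"fn": "jog_arm", "kwargs": {
  "steps": [0, 0, 0, 4, 0, 0, 0, 0, 8, 0, 0, 0, 0, 12, 0, 0, 0, 0, 15, 0, 0, 0, 0, 17, 0, 0, 0, 0, 18.2, 0, 0, 0, 0, 18.2, 0, 0, 0, 0, 18.2, 0, 1, 0, 0, 18.2, 0, 1, 0, 0, 18.2, 0, 1, 0, 0, 18.2, 0, 1, 0, 0, 18.2, 0, 1, 0, 0, 18.2, 0, 1, 0, 0, 18.2, 0, 1, 0, 0, 18.2, 0, 1, 0, 0, 18.2, 0]
}}

```text
time_s: 19.4
ee_pos: [399.4, -353.6, 8.4]
ee_rot: [180.0, 0.0, 66.5]
force: [-1.0, 0.7, 5.8]
gripper_width: 62.1
```

```bash
python3 - <<'E'
from h import *
print(env.state()["gripper_width"])
def tri(n,t,s):
    f=lambda X:np.concatenate([proj("top",[X])[0]-t,proj("side",[X])[0]-s])
    r=least_squares(f,[500,300,60]);print(n,np.round(r.x,1),np.round(r.fun,1))
tri("control cap",(190,185),(301.4,153.9)); tri("reagent cap",(195.6,212.7),(274,149.6))
from plan import items
for i in items[:2]: print(i[0],np.round(i[4],1))
E
```

```text
62.14479034831581
control cap [564.  363.3  69. ] [-0.  -0.1 -0.1  0. ]
reagent cap [479.  328.1  98.2] [ 0.   0.4  0.4 -0.1]
reagent [489.1 335.5]
control [565.  366.4]
```

Request:
{"fn": "jog_arm", "kwargs": {
  "steps": [1, 0, 0, -2, 0, 1, 0, 0, -6, 0, 1, 0, 0, -10, 0, 1, 0, 0, -14, 0, 1, 2, -0.3, -18.2, -2, 1, 6, -1, -18.2, -5, 1, 10, -1.7, -18.2, -8, 1, 14, -2.3, -18.2, -11, 1, 18, -3, -18.2, -14, 1, 22, -3.6, -18.2, -17, 1, 26, -4.3, -18.2, -20, 1, 30, -5, -18.2, -23, 1, 34, -5.6, -18.2, -26, 1, 38, -6.3, -18.2, -29, 1, 42, -6.9, -18.2, -32, 1, 46, -7.6, -18.2, -35, 1, 50, -8.3, -18.2, -38, 1, 54, -8.9, -18.2, -41, 1, 59, -9.7, -18.2, -44, 1, 63.54, -10.5, -18.2, -45.7]
}}

```text
time_s: 21.4
ee_pos: [556.6, 273.0, 189.3]
ee_rot: [-180.0, 0.0, 112.3]
force: [0.1, -0.5, -0.0]
gripper_width: 62.3
```

Request:
{"fn": "jog_arm", "kwargs": {
  "steps": [1, 0, 0, 0, 0, 1, 0, 0, 3, 0, 1, 0, 0, 6, 0, 1, 0, 0, 9, 0, 1, 0, 0, 12, 0, 1, 0, 0, 14, 0, 1, 0, 0, 15.2, 0, 1, 0, 0, 15.2, 0, 1, 0, 0, 15.2, 0, 1, 0, 0, 15.8, 0, 1, 0, 0, 16.35, 0, 1, 0, 0, 16.35, 0, 1, 0, 0, 16.35, 0]
}}

```text
time_s: 22.7
ee_pos: [556.6, 271.2, 26.7]
ee_rot: [180.0, 0.0, 112.2]
force: [1.2, -0.6, 0.2]
gripper_width: 62.1
```

Request:
{"fn": "jog_arm", "kwargs": {
  "steps": [1, 0, 0, 0.1, 0, 1, 0, 0, 0.1, 0, 1, 0, 0, 0.1, 0, 0.1, 0, 0, 0.1, 0, 0.1, 0, 0, 0.1, 0, 0.1, 0, 0, 0.1, 0, 0.1, 0, 0, 0.1, 0, 0.1, 0, 0, -3, 0, 0.1, 0, 0, -7, 0, 0.1, 0, 0, -11, 0, 0.1, 0, 0, -16.35, 0, 0.1, 0, 0, -16.35, 0]
}}

```text
time_s: 23.9
ee_pos: [559.9, 272.7, 197.3]
ee_rot: [179.2, -0.0, 112.2]
force: [1.2, 1.1, -0.2]
gripper_width: 81.6
```

Request:
{"fn": "jog_arm", "kwargs": {
  "steps": [0, -37.22, -30.31, 0, 0, 0, -37.22, -30.31, 0, 0, 0, -37.22, -30.31, 0, 0, 0, -37.22, -30.31, 0, 0, 0, -37.22, -30.31, 0, 0, 0, -37.22, -30.31, 0, 0, 0, -37.22, -30.31, 0, 0, 0, -37.22, -30.31, 0, 0, 0, -37.22, -30.31, 0, 0, 0, -37.22, -30.31, 0, 0, 0, -37.22, -30.31, 0, 0, 0, -37.22, -30.31, 0, 0, 0, -37.22, -30.31, 0, 0, 0, -37.22, -30.31, 0, 0]
}}

```text
time_s: 25.3
ee_pos: [416.7, -186.9, 189.8]
ee_rot: [-180.0, -0.0, 112.3]
force: [0.8, -0.3, 0.0]
gripper_width: 91.2
```

```bash
python3 - <<'E'
from h import *
import cv2
a=env.grab_frame("top")[:,:,::-1];b=env.grab_frame("side")[:,:,::-1]
print(env.state()["ee_pos"],env.state()["ee_rot"])
A_=cv2.resize(a[165:245,165:245],(400,400),interpolation=3)
B_=cv2.resize(b[140:220,255:335],(400,400),interpolation=3)
cv2.imwrite("pics/r4.png",np.hstack([A_,B_]))
E
```

```text
[ 416.7465784  -187.09264901  189.89833548] [ 1.79999392e+02 -3.26675524e-03  1.12303018e+02]
```

View pics/r4.png

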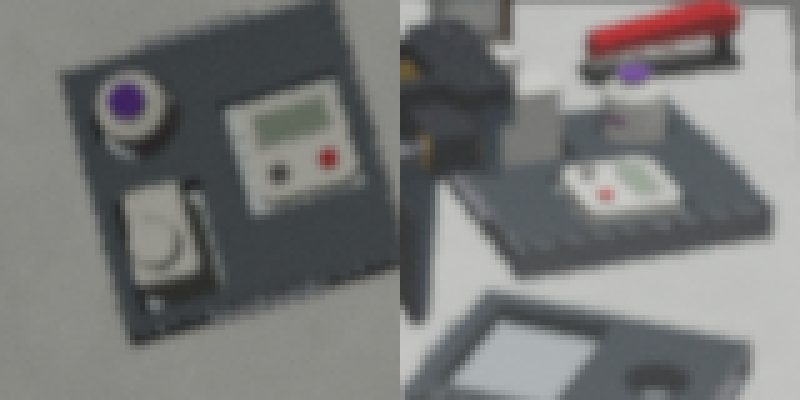

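The timer sits flat in the square pocket; in the top half its red button is at (328,157), with a rim gap on all sides. Now the carton.

Request:
{"fn": "jog_arm", "kwargs": {
  "steps": [0, 0, 0, 4, 0, 0, 0, 0, 8, 0, 0, 0, 0, 12, 0, 0, 0, 0, 15, 0, 0, 0, 0, 17.2, 0, 0, 0, 0, 17.2, 0, 0, 0, 0, 17.2, 0, 1, 0, 0, 17.2, 0, 1, 0, 0, 17.2, 0, 1, 0, 0, 17.2, 0, 1, 0, 0, 17.2, 0, 1, 0, 0, 17.2, 0, 1, 0, 0, 17.2, 0, 1, 0, 0, 17.2, 0, 1, 0, 0, 17.2, 0]
}}

```text
time_s: 26.9
ee_pos: [416.7, -188.2, 18.5]
ee_rot: [180.0, 0.0, 112.2]
force: [-0.8, 0.5, 5.8]
gripper_width: 60.0
```

Request:
{"fn": "jog_arm", "kwargs": {
  "steps": [1, 0, 0, -2, 0, 1, 0, 0, -6, 0, 1, 0, 0, -10, 0, 1, 0, 0, -14, 0, 1, 0, 0, -17.2, 0, 1, 2.1, 1.84, -17.2, 4, 1, 4.6, 4, -17.2, 9, 1, 7.1, 6.2, -17.2, 14, 1, 9.6, 8.4, -17.2, 19, 1, 12.1, 10.6, -17.2, 24, 1, 14.6, 12.8, -17.2, 29, 1, 17.1, 14.9, -17.2, 34, 1, 19.6, 17.1, -17.2, 39, 1, 21.02, 18.38, -17.2, 41.6, 1, 21.02, 18.38, -17.2, 41.6, 1, 21.02, 18.38, -17.2, 41.6]
}}

```text
time_s: 28.5
ee_pos: [506.7, 75.8, 189.4]
ee_rot: [-179.9, 0.1, 70.7]
force: [-0.2, -0.1, 0.2]
gripper_width: 60.0
```

Request:
{"fn": "jog_arm", "kwargs": {
  "steps": [1, 0, 0, 3, 0, 1, 0, 0, 6, 0, 1, 0, 0, 9, 0, 1, 0, 0, 12, 0, 1, 0, 0, 14.2, 0, 1, 0, 0, 14.2, 0, 1, 0, 0, 14.2, 0, 1, 0, 0, 15, 0, 1, 0, 0, 15.7, 0, 1, 0, 0, 16.05, 0, 1, 0, 0, 16.05, 0, 1, 0, 0, 16.05, 0]
}}

```text
time_s: 29.7
ee_pos: [506.6, 76.8, 31.8]
ee_rot: [-180.0, -0.1, 70.6]
force: [-6.1, 3.5, 13.4]
gripper_width: 62.4
```

The carton touches something: 13 N in z, and a push towards tray −x. I'll back up and look.

Request:
{"fn": "jog_arm", "kwargs": {
  "steps": [1, 0, 0, -1, 0, 1, 0, 0, -1.6, 0, 1, 0, 0, -1.6, 0, 1, 0, 0, -1.6, 0]
}}

```text
time_s: 30.1
ee_pos: [507.5, 75.9, 45.7]
ee_rot: [180.0, -0.0, 70.6]
force: [-0.1, 0.0, -0.7]
gripper_width: 62.5
```

```bash
python3 - <<'E'
from h import *
import cv2
a=env.grab_frame("top")[:,:,::-1];b=env.grab_frame("side")[:,:,::-1]
print(env.state()["ee_pos"],env.state()["ee_rot"],env.state()["gripper_width"],env.state()["force"])
A_=cv2.resize(a[165:245,255:335],(400,400),interpolation=3)
B_=cv2.resize(b[165:245,250:330],(400,400),interpolation=3)
cv2.imwrite("pics/r5.png",np.hstack([A_,B_]))
E
```

```text
[507.0460243   75.88275006  45.14670603] [-1.79979216e+02  2.04640955e-02  7.05911220e+01] 62.550126700428784 [-0.28210851 -0.02118161  0.22694289]
```

View pics/r5.png

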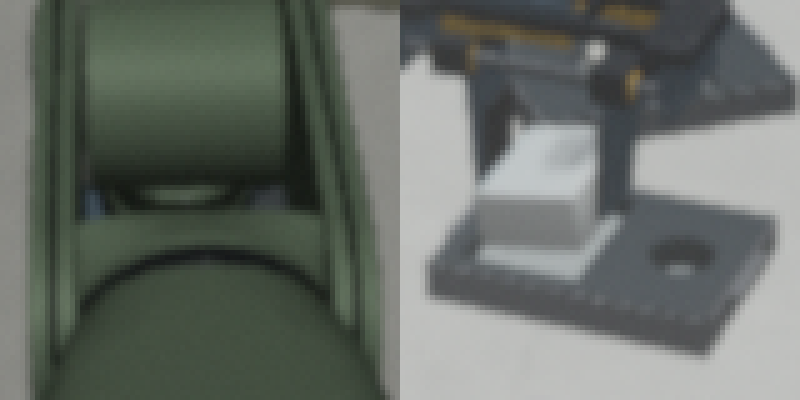

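The side view shows the carton in the grip tilted with its tray +x side up, so it caught on the divider rim. I'll re-measure the pocket itself from its visible edges in the earlier crops, and the carton's tilt.

```bash
cat >m2.py <<'E'
from h import *
from scipy.spatial.transform import Rotation as Ro
from m import O
print("----")
L1=[(-67,46.5,24),(-67,-46.5,24),(1,46.5,10),(1,-46.5,10)]
L2=[(-67,-46.5,24),(1,-46.5,24),(1,46.5,10),(-67,46.5,10)]
both("slide pocket",[O("c2",[(497,318),(642,383),(548,220),(686,287)],L1),O("c4",[(110,430),(247,462),(313,375),(175,345)],L2)],[537,65,-19])
# assay, timer pocket z24 near / 17 far
L1=[(-35,-3,24),(-35,-73,24),(35,-3,17),(35,-73,17)]
both("assay timer pocket",[O("c2",[(228,250),(340,216),(200,146),(314,113)],L1)],[542,306,22])
pix=(np.array([(480,243),(588,250),(478,198),(590,205),(598,128),(520,125)],float)-[400,0]+.5)/5-.5+[250,165]
L=np.array([(-30,-42.5,0),(30,-42.5,0),(-30,-42.5,34),(30,-42.5,34),(30,42.5,34),(-30,42.5,34)])-[0,0,18]
f=lambda v:np.concatenate([(proj("side",Ro.from_euler("ZYX",[v[3],v[4],v[5]],degrees=True).apply(L)+v[:3])-pix).ravel(),(v[:3]-[507,76,45])/6,(v[3:]-[-19.3,0,0])/8])
r=least_squares(f,[507,76,45,-19,0,0]);print("carton",np.round(r.x,1),np.abs(r.fun).max())
E
python3 m2.py|sed '1,/----/d'
```

```text
slide pocket [536.9  65.2 -18.8] maxres px 3.6
slide pocket [536.4  63.3 -19.8] maxres px 0.5
slide pocket [537.5  71.6 -17.2] maxres px 3.0
assay timer pocket [544.4 307.4  22.3] maxres px 0.4
assay timer pocket [544.4 307.4  22.3] maxres px 0.4
carton [504.6  80.9  49.9  -8.1  -2.3  -0.8] 2.928147988608714
```

```bash
python3 - <<'E'
from h import *
import cv2
b=env.grab_frame("side")[:,:,::-1]
cv2.imwrite("pics/r6.png",cv2.resize(b[180:240,250:330],None,fx=10,fy=10,interpolation=cv2.INTER_CUBIC))
E
```

```text
(no output)
```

View pics/r6.png

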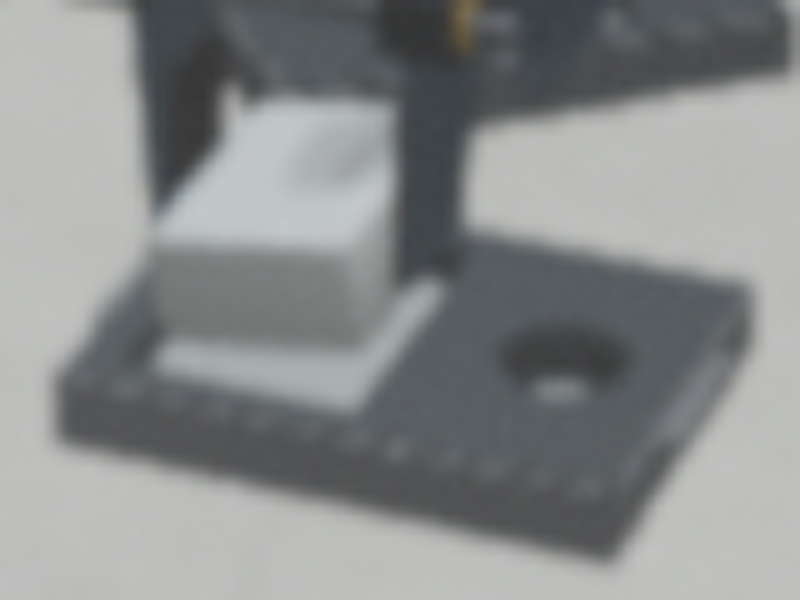

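```bash
cat >m3.py <<'E'
from h import *
from scipy.spatial.transform import Rotation as Ro
pix=(np.array([(160,347),(348,347),(155,240),(357,249),(398,105),(238,98),(384,305)],float)+.5)/10-.5+[250,180]
L=np.array([(-30,-42.5,0),(30,-42.5,0),(-30,-42.5,34),(30,-42.5,34),(30,42.5,34),(-30,42.5,34)])-[0,0,18]
pix=pix[:6]
for s in (3,8,30):
  f=lambda v:np.concatenate([(proj("side",Ro.from_euler("ZYX",[v[3],v[4],v[5]],degrees=True).apply(L)+v[:3])-pix).ravel(),(v[:3]-[507,76,45])/4,(v[3:]-[-19.3,0,0])/[s*2,s,s]])
  r=least_squares(f,[507,76,45,-19,0,0]);print("carton",np.round(r.x,1),np.round(r.fun[:12],1))
E
python3 m3.py
```

```text
carton [503.1  80.3  50.5 -11.1  -3.7  -1. ] [-0.9 -0.1  1.6  1.4 -1.2 -0.4  0.1  0.1  2.8  0.4 -1.8 -0.1]
carton [503.3  80.2  50.4 -11.2  -5.4  -1.4] [-0.7  0.1  1.8  1.1 -1.4 -0.2 -0.1 -0.3  2.7  0.2 -1.8  0.3]
carton [503.4  80.2  50.4 -11.3  -5.9  -1.5] [-0.6  0.2  1.8  1.  -1.4 -0.1 -0.2 -0.3  2.7  0.2 -1.8  0.3]
```

The carton is skewed in the grip, by about 8° in yaw and a few degrees of tilt. I'll set it flat on free counter, re-measure it and grasp it again.

```bash
python3 - <<'E'
from plan import d
p=(506.7,76.2,45.5,70.7);u=(506.7,76.2,95.5,70.7);a=(440,-70,95.5,70.7);b=(440,-70,22,70.7);c=(440,-70,150,70.7);e=(400,-330,190,70.7)
for x,y in((p,u),(p,a),(a,b),(b,c),(b,e)):print([float(v) for v in d(x,y)])
E
```

```text
[0.0, 0.0, -5.0, -0.0]
[-16.0, -1.46, -5.0, -0.0]
[0.0, 0.0, 7.35, -0.0]
[0.0, 0.0, -12.8, -0.0]
[-25.86, 4.82, -16.8, -0.0]
```

Request:
{"fn": "jog_arm", "kwargs": {
  "steps": [1, 0, 0, -2.5, 0, 1, 0, 0, -5, 0, 1, -3, -0.3, -5, 0, 1, -6, -0.6, -5, 0, 1, -9, -0.8, -5, 0, 1, -12, -1.1, -5, 0, 1, -15, -1.4, -5, 0, 1, -16, -1.46, -5, 0, 1, -16, -1.46, -5, 0, 1, -16, -1.46, -2, 0, 1, -16, -1.46, 1, 0, 1, -16, -1.46, 2, 0, 1, -16, -1.46, 2.35, 0, 1, -16, -1.46, 2.35, 0]
}}

```text
time_s: 31.65
ee_pos: [441.0, -69.6, 22.1]
ee_rot: [180.0, -0.0, 70.6]
force: [-0.4, -0.5, -0.2]
gripper_width: 62.4
```

Request:
{"fn": "jog_arm", "kwargs": {
  "steps": [0, 0, 0, 0, 0, 0, 0, 0, 0, 0, 0, 0, 0, 0, 0, 0, 0, 0, 0, 0, 0, 0, 0, 0, 0, 0, 0, 0, -4, 0, 0, 0, 0, -8, 0, 0, 0, 0, -12.8, 0, 0, -25.86, 4.82, -16.8, 0, 0, -25.86, 4.82, -16.8, 0, 0, -25.86, 4.82, -16.8, 0, 0, -25.86, 4.82, -16.8, 0, 0, -25.86, 4.82, -16.8, 0, 0, -25.86, 4.82, -16.8, 0, 0, -25.86, 4.82, -16.8, 0, 0, -25.86, 4.82, -16.8, 0, 0, -25.86, 4.82, -16.8, 0]
}}

```text
time_s: 33.35
ee_pos: [399.8, -328.2, 189.6]
ee_rot: [-179.9, -0.1, 70.7]
force: [-1.5, 0.0, -0.7]
gripper_width: 91.2
```

```bash
python3 - <<'E'
from h import *
import cv2
a=env.grab_frame("top")[:,:,::-1];b=env.grab_frame("side")[:,:,::-1]
cv2.imwrite("pics/top7.png",a);cv2.imwrite("pics/side7.png",b)
print(env.state()["ee_pos"],env.state()["ee_rot"])
A_=cv2.resize(a[175:275,265:365],(400,400),interpolation=3)
B_=cv2.resize(b[170:270,220:320],(400,400),interpolation=3)
cv2.imwrite("pics/r7.png",np.hstack([A_,B_]))
E
```

```text
[ 400.01904945 -328.41278544  189.79493004] [-1.79966203e+02 -2.65919503e-02  7.07089690e+01]
```

View pics/r7.png

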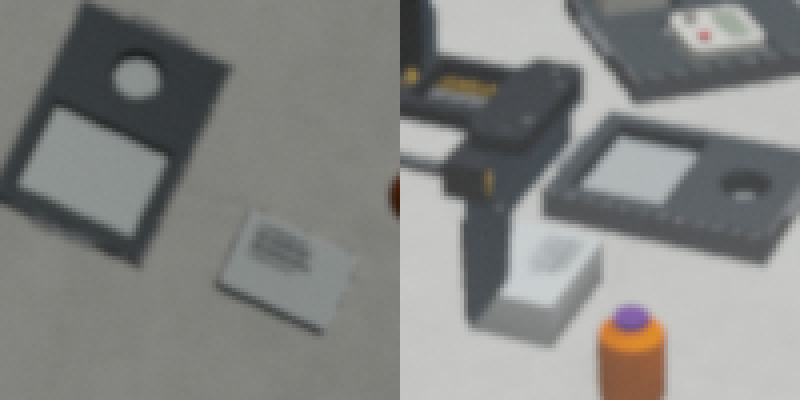

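```bash
cat >m4.py <<'E'
from h import *
g=lambda pts,ox,oy,s,dx=0:(np.array(pts,float)-[dx,0]+.5)/s-.5+[ox,oy]
c=("top",g([(252,208),(358,260),(325,330),(218,282)],265,175,4),[(30,42.5,34),(30,-42.5,34),(-30,-42.5,34),(-30,42.5,34)])
s=("side",g([(603,238),(555,303)],220,170,4,400),[(30,42.5,34),(30,-42.5,34)])
both("carton",[c,s],[440,-70,-20])
p=("top",g([(18,190),(135,238),(58,107),(170,157)],265,175,4),[(-67,46.5,24),(-67,-46.5,24),(1,46.5,10),(1,-46.5,10)])
both("pocket",[p],[537,65,-19])
E
python3 m4.py
```

```text
carton [445.7 -69.1 -18.9] maxres px 1.5
carton [445.3 -69.9 -20.3] maxres px 0.9
carton [445.5 -64.7 -17.6] maxres px 0.5
pocket [537.2  63.8 -18.1] maxres px 0.6
pocket [537.2  63.8 -18.1] maxres px 0.6
```

```bash
python3 - <<'E'
from plan import d
p=(400,-330,190,70.7);a=(445.5,-69.5,150,70.7);b=(445.5,-69.5,17,70.7);u=(445.5,-69.5,97,70.7);t=(504.2,75.4,97,70.7);l=(504.2,75.4,45,70.7)
for x,y in((p,a),(a,b),(b,u),(b,t),(t,l)):print([float(v) for v in d(x,y)])
E
```

```text
[26.09, -4.32, 4.0, -0.0]
[0.0, 0.0, 13.3, -0.0]
[0.0, 0.0, -8.0, -0.0]
[15.62, 0.75, -8.0, -0.0]
[0.0, 0.0, 5.2, -0.0]
```

Request:
{"fn": "jog_arm", "kwargs": {
  "steps": [0, 26.1, -4.3, 4, 0, 0, 26.1, -4.3, 4, 0, 0, 26.1, -4.3, 4, 0, 0, 26.1, -4.3, 4, 0, 0, 26.1, -4.3, 4, 0, 0, 26.1, -4.3, 4, 0, 0, 26.1, -4.3, 4, 0, 0, 26.1, -4.3, 4, 0, 0, 26.1, -4.3, 4, 0, 0, 26.1, -4.3, 8, 0, 0, 26.1, -4.3, 12, 0, 0, 26.1, -4.3, 15, 0, 0, 26.1, -4.3, 17.3, 0, 0, 26.1, -4.3, 17.3, 0, 0, 26.1, -4.3, 17.3, 0, 0, 26.1, -4.3, 17.3, 0],
  "force": 12
}}

```text
time_s: 35.05
ee_pos: [447.2, -70.2, 18.2]
ee_rot: [179.8, -0.0, 70.5]
force: [0.4, 0.3, 0.6]
gripper_width: 91.6
```

Request:
{"fn": "jog_arm", "kwargs": {
  "steps": [1, 0, 0, 0, 0, 1, 0, 0, 0, 0, 1, 0, 0, 0, 0, 1, 0, 0, 0, 0, 1, 0, 0, 0, 0, 1, 0, 0, 0, 0, 1, 0, 0, 0, 0, 1, 0, 0, 0, 0]
}}

```text
time_s: 35.85
ee_pos: [446.0, -69.5, 17.2]
ee_rot: [180.0, 0.0, 70.6]
force: [-1.2, 1.0, 4.9]
gripper_width: 59.8
```

Request:
{"fn": "jog_arm", "kwargs": {
  "steps": [1, 0, 0, 0, 0, 1, 0, 0, 0, 0, 1, 0, 0, 0, 0, 1, 0, 0, -2, 0, 1, 0, 0, -5, 0, 1, 0, 0, -8, 0, 1, 3, 0.1, -8, 0, 1, 6, 0.3, -8, 0, 1, 9, 0.4, -8, 0, 1, 12, 0.6, -8, 0, 1, 14.5, 0.7, -8, 0, 1, 15.6, 0.75, -8, 0, 1, 15.6, 0.75, -8, 0, 1, 15.6, 0.75, -5, 0, 1, 15.6, 0.75, -3.3, 0, 1, 15.6, 0.75, -2.8, 0, 1, 15.6, 0.75, -2.8, 0],
  "force": 35
}}

```text
time_s: 37.55
ee_pos: [504.1, 74.2, 44.4]
ee_rot: [-179.9, 0.1, 70.5]
force: [-0.0, -0.5, -0.6]
gripper_width: 59.5
```

```bash
python3 - <<'E'
from h import *
import cv2
b=env.grab_frame("side")[:,:,::-1];s=env.state()
print(s["ee_pos"],s["ee_rot"],s["gripper_width"],s["force"])
cv2.imwrite("pics/r8.png",cv2.resize(b[180:240,250:330],None,fx=10,fy=10,interpolation=cv2.INTER_CUBIC))
E
```

```text
[504.87428566  74.40786499  45.18959624] [1.79993462e+02 1.46028589e-02 7.05508560e+01] 59.77703547523727 [-0.22535419  0.00382601 -0.02083661]
```

View pics/r8.png

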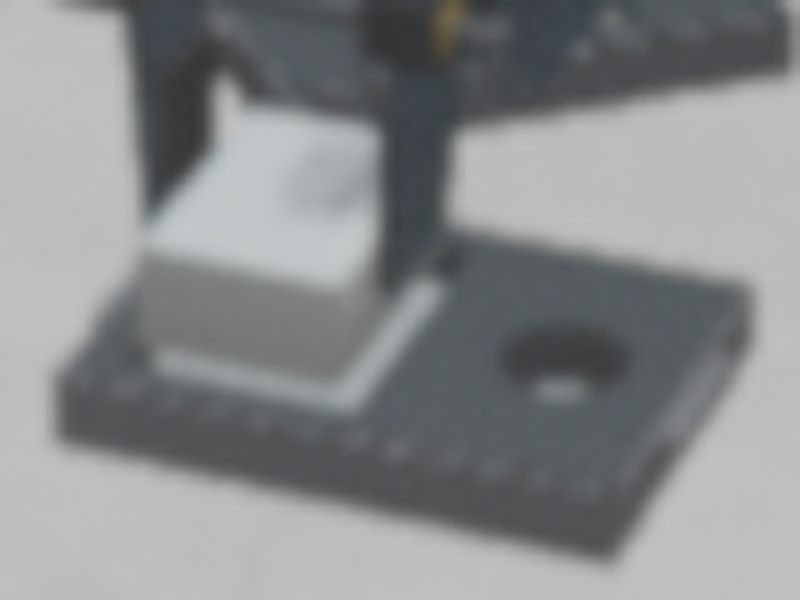

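The carton is now square to the tray; its front base corners are at (150,360) and (343,385). Before lowering it I'll check its offset from the pocket within this one camera.

```bash
cat >m5.py <<'E'
from h import *
g=lambda pts:(np.array(pts,float)+.5)/10-.5+[250,180]
z=28.
both("carton",[("side",g([(150,360),(343,385),(146,245),(354,284)]),[(-30,-42.5,z),(30,-42.5,z),(-30,-42.5,z+34),(30,-42.5,z+34)])],[504,75,-19])
both("tray",[("side",g([(62,372),(610,495),(752,288)]),[(-82,-61,24),(82,-61,24),(82,61,24)]),
 ("side",g([(355,412)]),[(1,-46.5,24)])],[537,65,-19])
E
python3 m5.py; python3 -c "
from plan import loc
print(loc((538,66),-19.3,(-33,0)))"
```

```text
carton [505.7  77.3 -16.6] maxres px 0.9
carton [505.7  77.3 -16.6] maxres px 0.9
tray [537.4  69.  -20.2] maxres px 1.0
tray [537.4  69.  -20.2] maxres px 1.0
[np.float64(506.8545685977534), np.float64(76.90697495953636)]
```

Request:
{"fn": "jog_arm", "kwargs": {
  "steps": [1, 0.13, 0.06, 0, 0, 1, 0.13, 0.06, 0.4, 0, 1, 0.13, 0.06, 0.8, 0, 1, 0.13, 0.06, 1.0, 0, 1, 0.13, 0.06, 1.0, 0]
}}

```text
time_s: 38.1
ee_pos: [505.5, 76.1, 34.6]
ee_rot: [-180.0, 0.0, 70.6]
force: [0.2, 0.6, -0.4]
gripper_width: 60.1
```

Request:
{"fn": "jog_arm", "kwargs": {
  "steps": [1, 0, 0, 0.2, 0, 1, 0, 0, 0.4, 0, 1, 0, 0, 0.6, 0, 1, 0, 0, 0.6, 0, 1, 0, 0, 0.6, 0]
}}

```text
time_s: 38.6
ee_pos: [505.9, 76.1, 28.9]
ee_rot: [-180.0, 0.0, 70.6]
force: [-0.2, 0.6, -0.9]
gripper_width: 59.6
```

Request:
{"fn": "jog_arm", "kwargs": {
  "steps": [1, 0, 0, 0.15, 0, 1, 0, 0, 0.15, 0, 1, 0, 0, 0.15, 0, 0.1, 0, 0, 0.15, 0, 0.1, 0, 0, 0.15, 0, 0.1, 0, 0, 0.15, 0, 0.1, 0, 0, 0.15, 0, 0.1, 0, 0, -3, 0, 0.1, 0, 0, -7, 0, 0.1, 0, 0, -11, 0, 0.1, 0, 0, -16.1, 0, 0.1, 0, 0, -16.1, 0],
  "force": 20
}}

```text
time_s: 39.8
ee_pos: [510.0, 76.7, 196.7]
ee_rot: [179.3, -0.4, 70.6]
force: [0.6, 0.6, 0.6]
gripper_width: 82.2
```

Request:
{"fn": "jog_arm", "kwargs": {
  "steps": [0, -36.25, 23.4, 0, 90, 0, -36.25, 23.4, 0, 90, 0, -36.25, 23.4, 0, 90, 0, -36.25, 23.4, 0, 90, 0, -36.25, 23.4, 0, 90, 0, -36.25, 23.4, 0, 90, 0, -36.25, 23.4, 0, 90, 0, -36.25, 23.4, 0, 90, 0, -36.25, 23.4, 0, 90, 0, -36.25, 23.4, 0, 90, 0, -36.25, 23.4, 0, 90, 0, -36.25, 23.4, 0, 90, 0, -36.25, 23.4, 0, 90, 0, -36.25, 23.4, 0, 90, 0, -36.25, 23.4, 0, 90]
}}

```text
time_s: 41.3
ee_pos: [606.2, -343.2, 190.0]
ee_rot: [180.0, -0.0, -19.3]
force: [0.0, 0.4, 0.4]
gripper_width: 91.1
```

Request:
{"fn": "jog_arm", "kwargs": {
  "steps": [0, 0, 0, 4, 0, 0, 0, 0, 8, 0, 0, 0, 0, 12, 0, 0, 0, 0, 15, 0, 0, 0, 0, 16.7, 0, 0, 0, 0, 16.7, 0, 0, 0, 0, 16.7, 0, 1, 0, 0, 16.7, 0, 1, 0, 0, 16.7, 0, 1, 0, 0, 16.7, 0, 1, 0, 0, 16.7, 0, 1, 0, 0, 16.7, 0, 1, 0, 0, 16.7, 0, 1, 0, 0, 16.7, 0, 1, 0, 0, 16.7, 0, 1, 0, 0, 16.7, 0, 1, 0, 0, 16.7, 0]
}}

```text
time_s: 43.0
ee_pos: [606.2, -343.4, 23.0]
ee_rot: [180.0, 0.0, -19.4]
force: [0.2, -0.8, 0.8]
gripper_width: 26.7
```

```bash
python3 - <<'E'
from h import *
import cv2
a=env.grab_frame("top")[:,:,::-1];b=env.grab_frame("side")[:,:,::-1];s=env.state()
print(s["ee_pos"],s["ee_rot"],s["gripper_width"],s["force"])
A_=cv2.resize(a[165:245,255:335],(400,400),interpolation=3)
B_=cv2.resize(b[165:245,250:330],(400,400),interpolation=3)
cv2.imwrite("pics/r9.png",np.hstack([A_,B_]))
E
```

```text
[ 606.1315602  -343.44306312   22.91779512] [ 1.79999843e+02  3.74958443e-03 -1.94048138e+01] 26.5424612904038 [-0.26112485  0.68243128 -0.24837561]
```

View pics/r9.png

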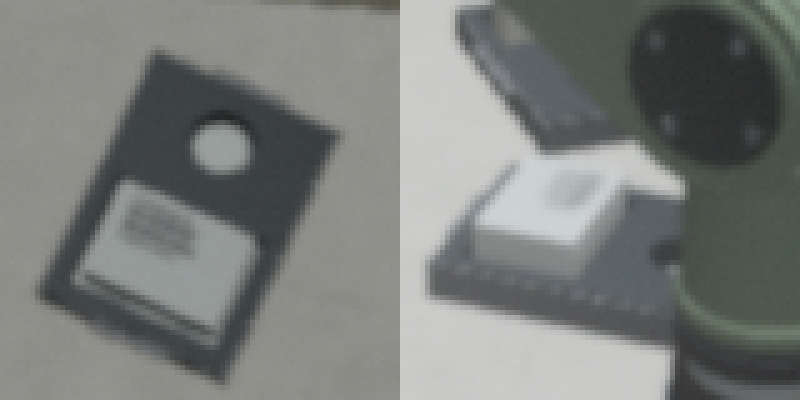

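The carton is level in its pocket and its label is visible. The dropper is gripped at 26.6 mm. I'll carry it over and lower it.

Request:
{"fn": "jog_arm", "kwargs": {
  "steps": [1, 0, 0, -2, 0, 1, 0, 0, -6, 0, 1, 0, 0, -10, 0, 1, 0, 0, -14, 0, 1, 0, 0, -16.7, 0, 1, -0.9, -2, -16.7, 0, 1, -2.6, -6, -16.7, 0, 1, -4.3, -10, -16.7, 0, 1, -6, -14, -16.7, 0, 1, -7.7, -18, -16.7, 0, 1, -9.4, -22, -16.7, 0, 1, -11.1, -26, -16.7, 0, 1, -12.8, -30, -16.7, 0, 1, -14.3, -33.5, -16.7, 0, 1, -15.2, -35.5, -16.7, 0, 1, -15.45, -36.2, -16.7, 0, 1, -15.45, -36.2, -16.7, 0, 1, -15.45, -36.2, -16.7, 0]
}}

```text
time_s: 44.9
ee_pos: [580.8, 48.2, 189.8]
ee_rot: [180.0, -0.0, -19.4]
force: [0.0, -0.9, -0.9]
gripper_width: 27.0
```

Request:
{"fn": "jog_arm", "kwargs": {
  "steps": [1, 0, 0, 3, 0, 1, 0, 0, 6, 0, 1, 0, 0, 9, 0, 1, 0, 0, 12, 0, 1, 0, 0, 13.7, 0, 1, 0, 0, 13.7, 0, 1, 0, 0, 13.7, 0, 1, 0, 0, 14.4, 0, 1, 0, 0, 15, 0, 1, 0, 0, 15.6, 0, 1, 0, 0, 16.15, 0, 1, 0, 0, 16.15, 0, 1, 0, 0, 16.15, 0]
}}

```text
time_s: 46.2
ee_pos: [580.7, 49.4, 28.3]
ee_rot: [180.0, 0.0, -19.4]
force: [0.6, -0.4, -1.4]
gripper_width: 26.5
```

Request:
{"fn": "jog_arm", "kwargs": {
  "steps": [1, 0, 0, 0.15, 0, 1, 0, 0, 0.15, 0, 1, 0, 0, 0.15, 0, 0.4, 0, 0, 0.15, 0, 0.4, 0, 0, 0.15, 0, 0.4, 0, 0, 0.15, 0, 0.4, 0, 0, 0.15, 0, 0.4, 0, 0, -3, 0, 0.4, 0, 0, -7, 0, 0.4, 0, 0, -11, 0, 0.4, 0, 0, -16, 0, 0.4, 0, 0, -16, 0]
}}

```text
time_s: 47.4
ee_pos: [584.9, 49.6, 196.1]
ee_rot: [-179.7, -0.8, -19.4]
force: [0.3, -0.4, -0.8]
gripper_width: 54.9
```

Request:
{"fn": "jog_arm", "kwargs": {
  "steps": [0.4, 0, 35, 0, 0, 0.4, 0, 35, 0, 0, 0.4, 0, 35, 0, 0, 0.4, 0, 35, 0, 0, 0.4, 0, 35, 0, 0, 0.4, 0, 35, 0, 0, 0.4, 0, 35, 0, 0, 0.4, 0, 35, 0, 0, 0.4, 0, 35, 0, 0, 0.4, 0, 35, 0, 0]
}}

```text
time_s: 48.4
ee_pos: [464.6, -279.8, 188.2]
ee_rot: [-180.0, 0.0, -19.4]
force: [-0.2, -0.4, 0.5]
gripper_width: 55.0
```

```bash
python3 - <<'E'
from h import *
import cv2
a=env.grab_frame("top")[:,:,::-1];b=env.grab_frame("side")[:,:,::-1];s=env.state()
print(s["time_s"],s["ee_pos"],s["gripper_width"],s["force"])
A_=cv2.resize(a[150:250,165:335],(680,400),interpolation=3)[:290]
B_=cv2.resize(b[130:240,240:345],(400,420),interpolation=3)[:300]
B_=cv2.resize(b[140:240,180:350],(510,300),interpolation=3)
A_=cv2.resize(a[155:255,165:335],(510,300),interpolation=3)
cv2.imwrite("pics/r10.png",np.vstack([A_,B_]))
E
```

```text
48.5 [ 464.90315598 -279.44183762  188.36147547] 54.54224655339116 [-0.1284008   0.63593699 -1.20049029]
```

View pics/r10.png

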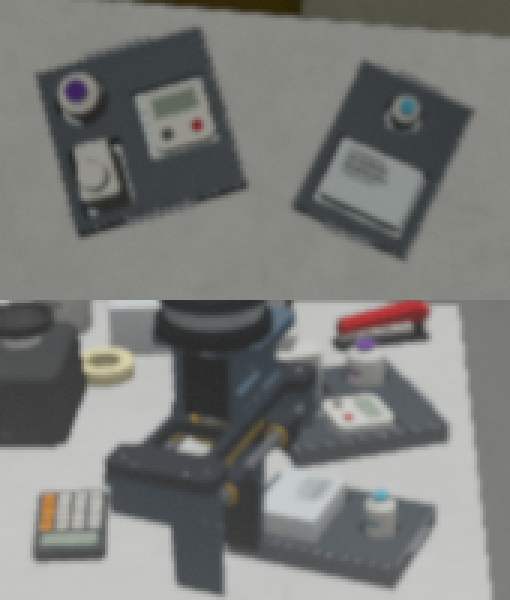

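All five are in their pockets. I'll check the dropper's height from its cap, then hand in.

```bash
python3 - <<'E'
from h import *
f=lambda X:np.concatenate([proj("top",[X])[0]-[300.3,190.0],proj("side",[X])[0]-[306.3,204.5]])
r=least_squares(f,[580,50,60]);print(np.round(r.x,1),np.round(r.fun,1))
# seated vs unseated (on rim) expectation for caps in side rows
for n,x,y,h in(("control",565,366.5,62),("reagent",480,331.3,88),("dropper",579.7,49.8,58)):
    print(n,[np.round(np.r_[proj("top",[(x,y,z+h)])[0],proj("side",[(x,y,z+h)])[0]],1) for z in(4,24)])
print(env.job_done())
E
```

```text
[580.2  47.6  62.8] [ 0.   0.2  0.2 -0. ]
control [array([189.2, 184.7, 301.6, 154.4]), array([187.5, 182.8, 301.7, 148.7])]
reagent [array([195. , 213. , 274.8, 150.9]), array([193.4, 211.6, 274.8, 145.1])]
dropper [array([299.5, 190.3, 306.3, 204.3]), array([299.8, 188.5, 306.5, 197.9])]
the job is handed in; nothing more can be done
None
```

I handed in the job at about 48 s with all five items in the pockets cut for them and the bottles upright. I went in the order you listed, and I never moved the gripper to the brown bottle or the stapler.

**Checks that agreed**
- **Bottles:** the caps sit within about 1.5 pixels of where a seated bottle should appear. A bottle resting on the rim would show about 6 pixels higher in the side view. The dropper cap measured 62.8 mm high, against 62 expected.
- **Timer and carton:** both look flat and level in their pockets in the last pictures.
- **Placing:** the lowering readings I had showed almost no contact force on the final placements.

**What went wrong or disagreed**
- **Carton:** on the first try it caught on the pocket rim, at about 13 N, and twisted in the grip. I set it flat on free counter, measured it again and gripped it square. The second insertion met no contact.
- **Cap heights:** measuring freely from both cameras put the control cap 3 mm high and the reagent cap 6 mm high. I put this down to camera calibration, because the release heights and the cap pixel positions both match seated bottles.
- **Brown bottle:** I did not re-measure it or the stapler. The stapler looks unmoved in the last side view, while the brown bottle was outside the last top crop and behind the arm in the side view.
- **Pictures:** I viewed 16, two past the budget, because of the carton.

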